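# Turn the spice carousel to bring the yellow-capped jar to the front

### The arm

A 7-joint arm with a two-finger parallel gripper is mounted at the origin on a cart in front of the work surface, level with it; the furniture and walls round the work are solid. World frame = base frame: x ahead of the robot, y to its left, z up, the work surface at z = 0. Lengths are in m, angles in rad, forces in N, time in s.
With the tool pointing down it reaches from about 0.4 to 0.9 m from the base axis. Payload 5.6 kg.
Tool frame: the origin (TCP) lies midway between the tips of the shut fingers; the grasp point (between the pads) lies 19 mm behind it; z points along the fingers, y is the line along which they close (so a half turn about z gives the same grasp; the last joint's range is limited). The gripper opens to 92 mm and grips with 3 to 60 N. Pads are 20 mm wide; open, the fingers measure 128 mm over their backs; the gripper's body (75 mm by 189 mm) begins 69 mm behind the grasp point.
Start: joints at [-1.307, 0.468, -0.012, 1.603, 0.006, 1.071, -0.056], TCP at [0.196, 0.62, 0.215] pointing down, gripper open.
Joint ranges: [-2.53, 2.53], [-0.31, 2.02], [-1.57, 1.55], [0.28, 2.44], [-1.29, 4.43], [0.15, 1.84], [-2.92, 2.92]. Speed limits (rad/s): [2.57, 2.57, 3.14, 3.14, 3.14, 3.14, 3.14].

### API

Orientations are given as a 3x3 rotation matrix whose columns are the frame's x, y, z axes.
In Python, from station import env, effector, solver, viewer, workorder, search_frame, tip_of gives the robot as it stands. Calls block until the motion is done:
- env.reach(position, orientation): joint-space move of the TCP to a pose.
- env.movel(position, frame=None, rate=0.15): straight line of the TCP; frame=None keeps the orientation; rate is the mean speed in m/s.
- env.goto_joints(angles): joint-space move.
- effector.release() and effector.grasp(squeeze=None): open the fingers fully, or close them until they stop; squeeze is the grip in N (None keeps the last).
- env.pause(seconds).
- solver.inverse_kinematics(position, orientation): joint angles nearest the present ones, or None.
- env.sense(): the state.
- viewer.read_camera(name): name is "side" or "top" or "wrist"; returns (picture, depth): 480x640x3 uint8, red, green, blue; 480x640 float32, m along the optical axis (not along the pixel's ray), 0 where there is no reading.
- viewer.camera_info(name): a dict with "intrinsics" (3x3 intrinsics, pixels), "eye" and "rotation" of the camera in the world; the wrist camera has in their place "T_tool_cam" (4x4, takes a point from camera to tool coordinates, whose origin is the TCP and whose axes are the flange's). Camera axes: x right, y up, looking along -z (the intrinsics and any distortion apply to the point x, -y, -z); pixel columns grow to the right and rows downward; lengths in m; the calibration is good to about 2 mm. A picture is of the moment at which its call begins: read the wrist's pose just before it. camera_info takes no time and is no camera call.
A pose or a line that the arm cannot do raises env.PlanningError and nothing moves.
- workorder.finish_job(): hands the job in; it is judged then, once.
Trained networks look in the newest picture that a camera, given by its name, has taken for a name from the list of things; names that differ only in an ending like _2 or _b are one class to them, and where a whole thing is asked for, a point or a joint stands for the part that bears it (a point fixed in the world has none). Each returns a list of dicts, best first, with "score" (0 to 1); they miss things now and then, are a little off and sometimes report something else, mostly with a low value. They report only what shows in the picture. A call takes as long as a camera call. They do not tell look-alikes from the thing itself.
- search_frame(camera, name): "at" ([x, y, z] in m, in world coordinates, good to about 4 mm: the middle of the surface that is visible of it).
- tip_of(camera, name): "at" ([x, y, z] in m, in world coordinates, good to about 4 mm: a listed point, or the origin of a listed thing).
The state is a dict: "t": time; "joint_positions": joint angles; "joint_velocities": joint speeds; "tau": joint torques, N m; "ee_pos": TCP position; "tcp_rot": TCP orientation; "wrist_force": force on the tool from outside, world axes, zero at the start; "moment": the same for the moment, N m; "gripper_width": finger opening in m; "grasp_force": force on a finger pad.
Only numpy, scipy, OpenCV 4.12 (cv2) and the standard library are available. Lean on these libraries where they do the work, as an engineer would, in place of code of your own. Each camera call takes 0.05 s, during which the arm holds its last target. There are 200 camera calls.

### The job

Turn the spice carousel until the jar with the yellow cap stands at the front, centred on the red arrow of the carousel's foot, and leave it there at rest. Turn it only by pushing its black spokes sideways with a shut fingertip, either way round and as often as needed, gently enough that no jar tips: do not pinch a spoke, and do not touch the jars or the wooden deck. All four jars must stay standing in their places, and the other things on the worktop are to be left alone.

Things in the scene. Friction and masses are not known exactly. Their poses are not given: they have to be found in the camera images.
- carousel: The fixed foot of the spice carousel: black disc, 176 mm across, 10 mm high, with a white tab at its front that bears a red arrowhead (tab end 135 mm from the axis). Origin on the worktop on the turning axis (the carousel is screwed down); the tab with the arrow points along its own -x, roughly to the robot; z up.
- front_mark (a point): The front place: the point 62 mm from the turning axis towards the arrow tab, at deck height (22 mm above the worktop). It belongs to the foot and does not turn. The centre of the jar that stands at the front is over this point.
- turntable (a joint): Angle of the turning part (deck, column, spoke wheel and the jars on it), rad; reads 0 at the start wherever it stands, grows anticlockwise seen from above, may be turned either way for more than two turns. It takes about 0.06 N m of friction (0.8 N at 75 mm radius) plus 0.2 N m s/rad; the part weighs about 2.4 kg, coasts a few degrees at most and stays where it stops.
- deck: The round bamboo deck, 194 mm across, its top 22 mm above the worktop, with four steel collars (62 mm outside, 57 mm inside, 8 mm high, centres 62 mm from the axis, 90 degrees apart), one under each jar. Origin on the axis at its underside; collars on its own +x, -x, +y and -y. Turns with the wheel. Not to be touched.
- wheel: Four black spokes without a rim, above the jars. Origin on the turning axis, 156 mm above the worktop. Spokes along its own +x, -x, +y, -y, midway between the jars seen from above: flat bars 12 mm wide, 158 to 180 mm above the worktop, from the hub (radius 21 mm, top at 188 mm) to a red upright end 18 mm across, 96 mm from the axis (156 to 182 mm high). Turns with the deck, on a rubber bush (gives 0.1 rad at 4 N).
- yellow_jar: Spice jar with a yellow cap, 42 mm across, 96 mm tall (top 118 mm above the worktop). The one to bring to the front. It stands loose in a round steel collar on the deck; origin at the centre of its underside, z up, 22 mm above the worktop.
- white_jar: Spice jar with a white cap, 47 mm across, 98 mm tall (top 120 mm above the worktop). It stands loose in a round steel collar on the deck; origin at the centre of its underside, z up, 22 mm above the worktop.
- black_jar: Spice jar with a black cap, 40 mm across, 105 mm tall (top 127 mm above the worktop). It stands loose in a round steel collar on the deck; origin at the centre of its underside, z up, 22 mm above the worktop.
- salt: Salt shaker with a grey cap, 44 mm across, 90 mm tall (top 112 mm above the worktop); at the start it stands near the front. It stands loose in a round steel collar on the deck; origin at the centre of its underside, z up, 22 mm above the worktop.
- food_tin: Food tin with a green label, 57 mm across, 72 mm tall, loose on the worktop; a bystander, to be left alone; origin at the centre of its underside.
- timer: Kitchen timer, white with a red cap, 64 mm across, 47 mm tall, loose on the worktop; a bystander, to be left alone; origin at the centre of its underside.
There are look-alikes about, which are no part of the job. Leave any orange or turquoise look-alike of the yellow_jar alone.

How it is judged:
By the outcome, as a careful person would: the job done as asked, in the order asked, and still so for the second after the job is handed in, with the robot touching nothing.
It also fails if it takes over 67 s, if anything falls off the work surface, if the arm or the gripper's body presses on something with over 40 N, if the wrist force passes 120 N, or if a joint passes its speed limit or range.

## Working session

There is one attempt and no reset: what is moved stays moved. The work goes in short steps, each a Python script; the robot and the scene stay as the last script left them, time stands still between calls to the robot, and variables do not carry over. Pictures are saved under pics/ and viewed, at most 10 in all, crops included, and the job is handed in when it is done.

```bash
ls; mkdir -p pics; python3 - <<'E'
from station import env, effector, solver, viewer, workorder, search_frame, tip_of
import cv2,numpy as np
s=env.sense();print(s['t'],s['ee_pos'],s['tcp_rot'])
for c in ['top','side']:
    p,d=viewer.read_camera(c);cv2.imwrite(f'pics/{c}0.png',p[:,:,::-1]);i=viewer.camera_info(c);print(c,i)
    for n in ['carousel','front_mark','wheel','yellow_jar','white_jar','black_jar','salt','food_tin','timer']:
        print(n,[(np.round(r['at'],3).tolist(),round(r['score'],2)) for r in tip_of(c,n)[:3]])
E
```

```text
pics
0.0 [0.19617694 0.61907087 0.21365138] [[-9.53298982e-01  3.02027943e-01 -4.14743300e-04]
 [ 3.02028202e-01  9.53297426e-01 -1.72740967e-03]
 [-1.26352269e-04 -1.77200205e-03 -9.99998422e-01]]
top {'intrinsics': array([[552.27029268,   0.        , 318.16862255],
       [  0.        , 552.27029268, 232.78779618],
       [  0.        ,   0.        ,   1.        ]]), 'eye': array([0.21758453, 0.04784372, 1.23788976]), 'rotation': array([[ 0.26222615,  0.9059142 , -0.332501  ],
       [-0.96500586,  0.24578837, -0.09138798],
       [-0.00106479,  0.34482973,  0.93866465]])}
carousel []
front_mark [([0.44, 0.295, 0.022], 0.63), ([0.429, 0.384, 0.021], 0.21)]
wheel [([0.479, 0.348, 0.156], 0.57)]
yellow_jar [([0.681, 0.256, 0.006], 0.92), ([0.471, -0.067, -0.0], 0.82), ([0.798, 0.294, 0.0], 0.75)]
white_jar [([0.427, 0.385, 0.022], 0.95), ([0.477, 0.345, 0.159], 0.3)]
black_jar [([0.522, 0.306, 0.022], 0.91)]
salt [([0.438, 0.297, 0.025], 0.79)]
food_tin [([0.438, 0.07, -0.003], 0.89)]
timer [([0.708, 0.368, -0.0], 0.72)]
side {'intrinsics': array([[617.46672582,   0.        , 324.5814461 ],
       [  0.        , 617.46672582, 225.33161593],
       [  0.        ,   0.        ,   1.        ]]), 'eye': array([ 0.18709953, -0.54126449,  0.83485497]), 'rotation': array([[ 0.87401886,  0.31867815, -0.3667905 ],
       [-0.48588777,  0.57637929, -0.6570388 ],
       [ 0.00202654,  0.75248333,  0.65860818]])}
carousel []
front_mark []
wheel [([0.479, 0.345, 0.157], 0.69), ([0.436, 0.297, 0.021], 0.5)]
yellow_jar [([0.792, 0.298, 0.001], 0.94), ([0.517, 0.4, 0.02], 0.9), ([0.47, -0.065, -0.003], 0.82)]
white_jar [([0.434, 0.383, 0.024], 0.56)]
black_jar [([0.523, 0.31, 0.024], 0.89)]
salt [([0.437, 0.296, 0.023], 0.78)]
food_tin [([0.435, 0.072, 0.003], 0.87), ([0.437, 0.295, 0.024], 0.71)]
timer [([0.708, 0.372, -0.003], 0.56)]
```

View pics/top0.png

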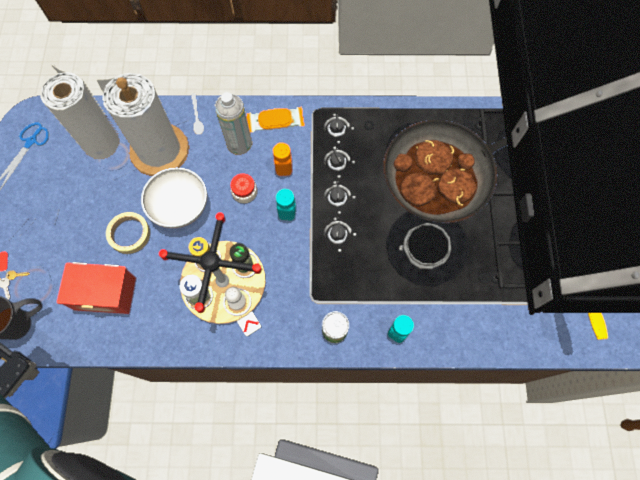

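View pics/side0.png

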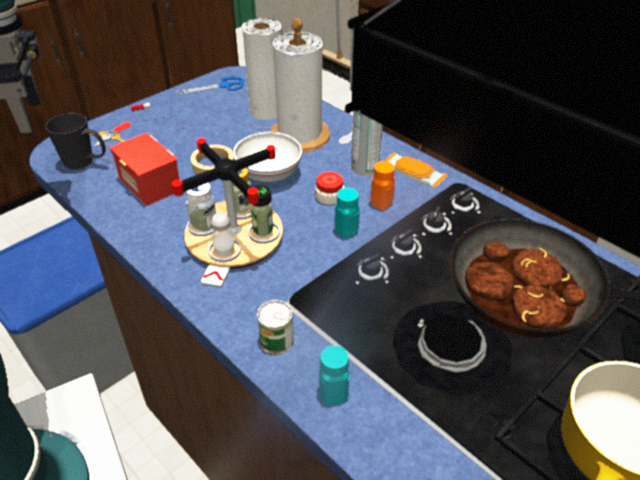

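The top view shows the hub at (211,262), with red spoke ends at (220,216), (163,254), (200,307) and (257,268). The arrow tab is at (249,324). The caps on the deck are yellow (198,246), white (190,288), black (240,253) and salt (234,297).

Yellow-jar candidates are the yellow cap on the deck (198,246), orange (283,158), and turquoise (286,205) and (402,328). Only the one at (198,246) has a yellow cap and stands on the carousel. I'll confirm it in a crop and measure.

```bash
cat > h.py <<'E'
from station import env, effector, solver, viewer, workorder, search_frame, tip_of
import cv2, numpy as np
def ray(c,uv,info=None):
    i=viewer.camera_info(c); K=i['intrinsics']
    x=(uv[0]-K[0,2])/K[0,0]; y=(uv[1]-K[1,2])/K[1,1]
    return np.array(i['eye']), np.array(i['rotation'])@np.array([x,-y,-1.])
def onz(c,uv,z):
    e,r=ray(c,uv); return e+r*(z-e[2])/r[2]
def cloud(c,d):
    i=viewer.camera_info(c);K=i['intrinsics'];v,u=np.mgrid[:480,:640]
    P=np.stack([(u-K[0,2])/K[0,0]*d,-(v-K[1,2])/K[1,1]*d,-d],-1)
    return P@np.array(i['rotation']).T+np.array(i['eye'])
def blobs(m,amin=15):
    n,l,st,ce=cv2.connectedComponentsWithStats(m.astype(np.uint8))
    return [(l==k,ce[k],st[k,4]) for k in range(1,n) if st[k,4]>=amin]
def hsv(p): return cv2.cvtColor(p,cv2.COLOR_RGB2HSV).astype(int)
def near(P,c=(.479,.346),r=.15): return np.hypot(P[...,0]-c[0],P[...,1]-c[1])<r
E
python3 - <<'E'
from h import *
for c in ['top','side']:
    p,d=viewer.read_camera(c);P=cloud(c,d);H=hsv(p);N=near(P)&(d>0)
    red=((H[...,0]<8)|(H[...,0]>172))&(H[...,1]>150)&(H[...,2]>90)&N
    for m,ce,a in blobs(red,5): print(c,'red',ce.round(1),a,'medz',np.median(P[m][:,2]).round(3),'med',np.median(P[m],0).round(3),'onz.182',onz(c,ce,.178).round(4)[:2])
    yl=(abs(H[...,0]-26)<5)&(H[...,1]>170)&(H[...,2]>120)&N&(P[...,2]>.08)
    for m,ce,a in blobs(yl,5): print(c,'yel',ce.round(1),a,np.median(P[m],0).round(3))
    wt=(H[...,1]<40)&(H[...,2]>180)&N&(P[...,2]<.02)
    for m,ce,a in blobs(wt,15): print(c,'tab',ce.round(1),a,P[m].mean(0).round(3))
    hub=(H[...,2]<70)&near(P,r=.03)&(P[...,2]>.183)
    print(c,'hub',hub.sum(),P[hub].mean(0).round(4))
    # towel / tall things around
    T=near(P,r=.33)&(d>0)&(P[...,2]>.13)&~near(P,r=.12); print('tall',c,T.sum(),P[T].min(0).round(2) if T.any() else'',P[T].max(0).round(2) if T.any() else '')
    x0,y0=(140,190) if c=='top' else (160,130)
    cv2.imwrite(f'pics/crop_{c}.png',cv2.resize(p[y0:y0+160,x0:x0+150,::-1],None,fx=3.7,fy=3.7,interpolation=cv2.INTER_CUBIC))
E
python3 -c "
import cv2,numpy as np
a=cv2.imread('pics/crop_top.png')[:,:400*2];b=cv2.imread('pics/crop_side.png');cv2.imwrite('pics/c0.png',cv2.resize(np.hstack([a,b]),(800,427)))"
```

```text
top red [220.1 216.6] 55 medz 0.182 med [0.573 0.355 0.182] onz.182 [0.5743 0.3561]
top red [163.1 253.8] 63 medz 0.182 med [0.467 0.44  0.182] onz.182 [0.4675 0.441 ]
top red [256.1 267.9] 68 medz 0.181 med [0.487 0.251 0.181] onz.182 [0.4885 0.2511]
top red [199.2 306.6] 77 medz 0.181 med [0.384 0.334 0.181] onz.182 [0.3843 0.3347]
top red [249.  324.2] 37 medz 0.012 med [0.406 0.263 0.012] onz.182 [0.3769 0.2304]
top yel [198.3 240.6] 31 [0.53  0.401 0.119]
top yel [198.3 251.1] 70 [0.506 0.389 0.119]
top yel [196.6 246.8] 5 [0.515 0.4   0.118]
top tab [248.6 323.7] 271 [0.403 0.261 0.01 ]
top tab [260.5 383.4] 36 [ 0.338  0.308 -0.909]
top hub 148 [0.4795 0.3464 0.1863]
tall top 838 [0.15 0.29 0.33] [0.2  0.53 0.74]
side red [200.4 142.8] 64 medz 0.18 med [0.461 0.437 0.18 ] onz.182 [0.4618 0.4371]
side red [270.9 150.9] 67 medz 0.179 med [0.569 0.35  0.179] onz.182 [0.5678 0.3478]
side red [177.2 187.3] 145 medz 0.177 med [0.378 0.329 0.177] onz.182 [0.3778 0.3255]
side red [252.3 195. ] 165 medz 0.175 med [0.484 0.245 0.175] onz.182 [0.483  0.2427]
side red [214.3 275. ] 30 medz 0.012 med [0.403 0.26  0.012] onz.182 [0.356  0.0956]
side yel [243.7 172.2] 33 [0.526 0.382 0.119]
side tab [217.2 270. ] 174 [0.409 0.268 0.009]
side tab [211.8 280.1] 156 [0.391 0.249 0.009]
side hub 144 [0.4734 0.3411 0.1858]
tall side 81 [0.71 0.4  0.13] [0.8  0.58 0.25]
```

View pics/c0.png

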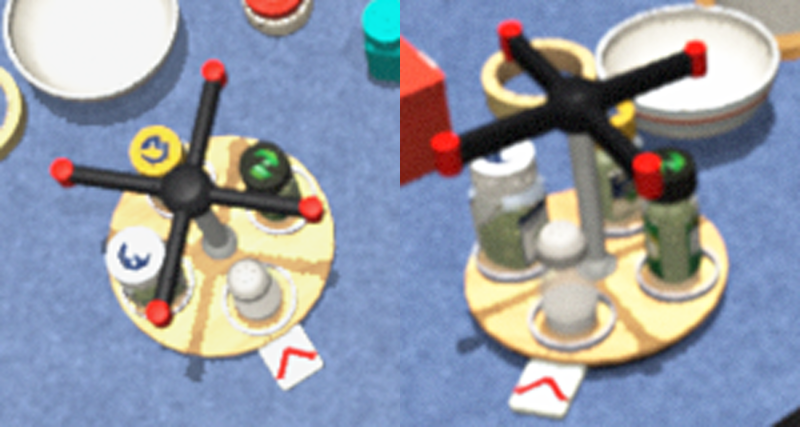

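The crop shows the yellow cap at (155,150), the only yellow one, standing on the deck in a collar at about 51°. The arrow is at about -131.5° and the spokes at about 6.4° + k·90°, so the turn is about +177° anticlockwise. I'll push the spoke at -84° around, stop short, and look again.

```bash
cat >> h.py <<'E'
C=np.array([.4787,.3457]); R0=.062
def pose(phi,z,r=R0):  # phi deg, tool x tangential (ccw), z down
    a=np.radians(phi); x=np.array([-np.sin(a),np.cos(a),0]); zz=np.array([0,0,-1.])
    return np.array([*(C+r*np.array([np.cos(a),np.sin(a)])),z]), np.stack([x,np.cross(zz,x),zz],1)
def arc(a,b,z=.150,rate=.03,step=12):
    F=0
    for p in np.linspace(a,b,max(1,int(np.ceil(abs(b-a)/step)))+1)[1:]:
        env.movel(*pose(p,z),rate=rate); s=env.sense(); F=max(F,np.hypot(*s['wrist_force'][:2]))
    return F
E
python3 - <<'E'
from h import *
for p in range(-118,75,16):
    for z in (.3,.15):
        q=solver.inverse_kinematics(*pose(p,z)); print(p,z,None if q is None else np.round(q,2))
E
```

```text
-118 0.3 [-1.67  0.44  1.37  1.84 -0.45  1.25 -2.22]
-118 0.15 [-1.57  0.76  1.35  1.99 -0.85  1.12 -1.91]
-102 0.3 [-1.18  0.23  0.68  1.79 -0.16  1.17 -2.23]
-102 0.15 [-1.16  0.43  0.69  1.95 -0.35  0.88 -2.06]
-86 0.3 [-1.12  0.26  0.65  1.76 -0.17  1.18 -1.93]
-86 0.15 [-1.09  0.44  0.64  1.92 -0.34  0.89 -1.78]
-70 0.3 [-1.07  0.29  0.61  1.72 -0.18  1.19 -1.63]
-70 0.15 [-1.03  0.46  0.58  1.87 -0.32  0.9  -1.52]
-54 0.3 [-1.01  0.32  0.56  1.68 -0.18  1.2  -1.36]
-54 0.15 [-0.98  0.48  0.53  1.83 -0.3   0.91 -1.26]
-38 0.3 [-0.97  0.34  0.51  1.63 -0.18  1.21 -1.09]
-38 0.15 [-0.94  0.5   0.48  1.78 -0.28  0.93 -1.  ]
-22 0.3 [-0.94  0.37  0.46  1.59 -0.17  1.22 -0.83]
-22 0.15 [-0.92  0.52  0.43  1.74 -0.26  0.94 -0.76]
-6 0.3 [-0.91  0.39  0.41  1.56 -0.16  1.23 -0.58]
-6 0.15 [-0.88  0.53  0.37  1.71 -0.23  0.95 -0.53]
10 0.3 [-0.88  0.4   0.34  1.53 -0.14  1.23 -0.35]
10 0.15 [-0.86  0.54  0.31  1.68 -0.19  0.95 -0.3 ]
26 0.3 [-0.86  0.4   0.28  1.52 -0.11  1.24 -0.11]
26 0.15 [-0.84  0.54  0.25  1.67 -0.16  0.95 -0.08]
42 0.3 [-0.84  0.4   0.21  1.51 -0.09  1.24  0.12]
42 0.15 [-0.82  0.54  0.19  1.66 -0.12  0.95  0.14]
58 0.3 [-0.82  0.4   0.15  1.52 -0.06  1.23  0.35]
58 0.15 [-0.81  0.53  0.13  1.67 -0.08  0.95  0.36]
74 0.3 [-0.8   0.38  0.09  1.54 -0.03  1.23  0.58]
74 0.15 [-0.79  0.52  0.07  1.69 -0.04  0.94  0.59]
```

```bash
cat >> h.py <<'E'
def pose(sp,z,r=R0,off=.016):  # tool flat face parallel to spoke at angle sp, on its clockwise side (off<0: other side)
    a=np.radians(sp); u=np.array([np.cos(a),np.sin(a)]); t=np.array([-u[1],u[0]]); zz=np.array([0,0,-1.]); x=np.array([*t,0])
    return np.array([*(C+r*u-off*t),z]), np.stack([x,np.cross(zz,x),zz],1)
E
python3 - <<'E'
from h import *
for p in (-20,6,40,90,140,185):
    q=solver.inverse_kinematics(*pose(p,.15)); print(p,None if q is None else np.round(q,2))
effector.grasp(squeeze=10)
env.reach(*pose(-24,.33)); print(env.sense()['t'])
env.movel(*pose(-24,.150)); s=env.sense();print(s['t'],s['ee_pos'],s['gripper_width'],s['wrist_force'].round(2))
for a,b in ((-24,15),(15,60),(60,110),(110,150),(150,174)):
    F=arc(a,b); s=env.sense(); print(b,s['t'],s['ee_pos'].round(4),F.round(2),s['wrist_force'].round(2))
env.pause(.3)
arc(174,166); 
p,d=viewer.read_camera('top');cv2.imwrite('pics/top1.png',p[:,:,::-1])
P=cloud('top',d);H=hsv(p);N=near(P)&(d>0)
red=((H[...,0]<8)|(H[...,0]>172))&(H[...,1]>150)&(H[...,2]>90)&N
for m,ce,a in blobs(red,5): print('red',ce.round(1),a,np.median(P[m],0).round(3))
print(tip_of('top','yellow_jar'),env.sense()['t'])
E
```

```text
-20 [-0.91  0.5   0.44  1.77 -0.26  0.93 -0.71]
6 [-0.85  0.52  0.33  1.71 -0.2   0.94 -0.34]
40 [-0.8   0.54  0.2   1.66 -0.13  0.95  0.14]
90 [-0.75  0.52  0.02  1.68 -0.01  0.94  0.84]
140 [-0.67  0.46 -0.16  1.79  0.09  0.9   1.58]
185 [-0.52  0.4  -0.31  1.9   0.15  0.87  2.32]
4.1667
5.5167 [0.52945372 0.3061518  0.15093859] 0.00033532964924534595 [-0.88  0.77  0.01]
15 7.5833 [0.5427 0.3459 0.1499] 1.14 [-0.35 -0.08  0.03]
60 9.85 [0.5234 0.3915 0.1501] 1.39 [0.74 0.65 0.42]
110 12.475 [0.4724 0.4094 0.15  ] 0.86 [0.46 0.4  0.35]
150 14.575 [0.433  0.3904 0.15  ] 0.88 [0.3  0.28 0.16]
174 15.775 [0.4187 0.3679 0.15  ] 1.29 [ 0.58  0.69 -0.13]
red [230.3 219.5] 60 [0.573 0.333 0.182]
red [252.8 277.8] 76 [0.466 0.251 0.182]
[{'at': [0.6819, 0.2562, 0.0051], 'score': 0.82}, {'at': [0.7968, 0.2963, 0.0046], 'score': 0.82}, {'at': [0.4697, -0.0682, 0.003], 'score': 0.75}, {'at': [0.4245, 0.3018, 0.0246], 'score': 0.42}] 16.625
```

```bash
cat >> h.py <<'E'
def wrist():
    s=env.sense(); p,d=viewer.read_camera('wrist'); i=viewer.camera_info('wrist'); T=np.eye(4); T[:3,:3]=s['tcp_rot']; T[:3,3]=s['ee_pos']
    M=T@np.array(i['T_tool_cam']); K=i['intrinsics']; v,u=np.mgrid[:480,:640]
    P=np.stack([(u-K[0,2])/K[0,0]*d,-(v-K[1,2])/K[1,1]*d,-d],-1)@M[:3,:3].T+M[:3,3]
    return p,d,P,M,i
E
python3 - <<'E'
from h import *
env.movel(pose(166,.32)[0],rate=.2)
i=viewer.camera_info('wrist');print(i)
# centre the camera roughly over the deck: hand pulled back so that camera sees the front
p,d,P,M,_=wrist();cv2.imwrite('pics/w1.png',p[:,:,::-1]);print('cam',M[:3,3],M[:3,2], env.sense()['t'])
E
```

```text
{'intrinsics': array([[332.3876882 ,   0.        , 320.47948456],
       [  0.        , 332.3876882 , 245.91519182],
       [  0.        ,   0.        ,   1.        ]]), 'T_tool_cam': array([[ 3.35351120e-04,  9.54156376e-01,  2.99308365e-01,
         8.49013605e-02],
       [ 9.99999870e-01, -2.05300837e-04, -4.65947464e-04,
         4.00154455e-04],
       [-3.83138486e-04,  2.99308482e-01, -9.54156321e-01,
        -1.68888935e-01],
       [ 0.00000000e+00,  0.00000000e+00,  0.00000000e+00,
         1.00000000e+00]])}
cam [0.40130884 0.29357415 0.48778686] [-0.07041894 -0.28912169  0.95469881] 17.675
```

View pics/w1.png

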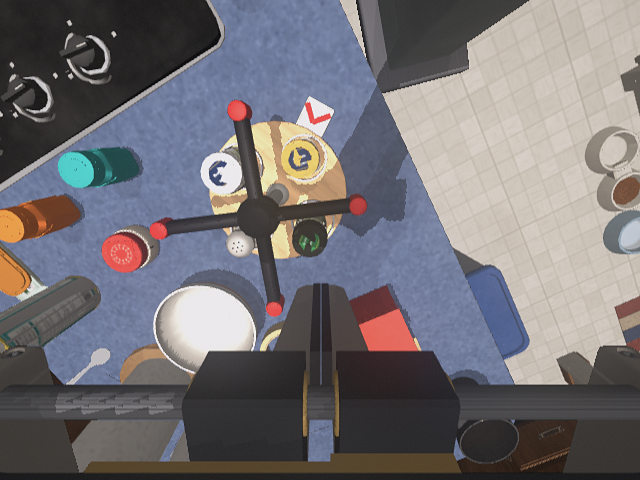

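The wrist view shows the yellow cap at (302,158), the tab at (316,116), the hub at (258,217) and all four red ends. I'll measure the angles from it.

```bash
cat >> h.py <<'E'
def measure():
    p,d,P,M,i=wrist(); H=hsv(p); N=near(P)&(d>0); K=i['intrinsics']
    def oz(uv,z):
        r=M[:3,:3]@np.array([(uv[0]-K[0,2])/K[0,0],-(uv[1]-K[1,2])/K[1,1],-1]); return (M[:3,3]+r*(z-M[2,3])/r[2])[:2]
    red=((H[...,0]<8)|(H[...,0]>172))&(H[...,1]>130)&(H[...,2]>90)&N
    top=red&(P[...,2]>.1795)&(P[...,2]<.19)
    E=np.array([oz(ce,.182) for m,ce,a in blobs(top,15)]); ax=E.mean(0)
    an=np.degrees(np.arctan2(*(E-ax).T[::-1])); print('ends',E.round(4).tolist(),'axis',ax.round(4),'r',np.hypot(*(E-ax).T).round(4),'ang',an.round(1))
    spoke=np.degrees(np.angle(np.exp(4j*np.radians(an)).mean()))/4
    tab=blobs((((H[...,1]<60)&(H[...,2]>150))|red)&N&(P[...,2]<.02)&(P[...,2]>.002)&(np.hypot(*(P[...,:2]-ax).transpose(2,0,1))>.098),60)
    tab=max(tab,key=lambda b:b[2]); ang=lambda q:np.degrees(np.arctan2(q[1]-ax[1],q[0]-ax[0]))
    T=P[tab[0]]; w=oz(tab[1],.010); ra=[oz(ce,.011) for m,ce,a in blobs(red&(P[...,2]<.03),8)]
    print('tab',tab[2],w.round(4),T[:,2].mean().round(4),'ang',ang(w).round(2),'rmax',np.hypot(*(T[:,:2]-ax).T).max().round(3),'arrow',[(q.round(4).tolist(),ang(q).round(2)) for q in ra])
    vv,uu=np.nonzero(tab[0]); pts=np.array([oz(q,.010) for q in zip(uu,vv)]).astype(np.float32)*1000; (c,wh,al)=cv2.minAreaRect(pts); print('rect',np.round(c,1),np.round(wh,1),round(al,1), 'ang',ang(np.array(c)/1000).round(2))
    yl=(abs(H[...,0]-26)<6)&(H[...,1]>150)&(H[...,2]>120)&N&(P[...,2]>.105)
    b=max(blobs(cv2.morphologyEx(yl.astype(np.uint8),cv2.MORPH_CLOSE,np.ones((7,7)))),key=lambda b:b[2]); cn=max(cv2.findContours(b[0].astype(np.uint8),0,2)[0],key=cv2.contourArea); u=cv2.minEnclosingCircle(cn)[0]
    y=oz(u,.118); print('yellow px',np.round(u,1),y.round(4),'z',np.median(P[b[0]&(d>0)][:,2]).round(3),'ang',ang(y).round(2),'r',np.hypot(*(y-ax)).round(4),'collar',[round(spoke+k,2) for k in (45,-45,-135,135)])
    return p
E
python3 - <<'E'
from h import *
measure()
E
```

```text
ends [[0.4638, 0.2505], [0.3809, 0.3567], [0.5701, 0.3336], [0.4868, 0.4396]] axis [0.4754 0.3451] r [0.0953 0.0952 0.0954 0.0952] ang [-97.  173.   -6.9  83.1]
tab 817 [0.3989 0.2583] 0.0087 ang -131.35 rmax 0.135 arrow [([0.3993, 0.2581], np.float64(-131.15))]
rect [399.1 258.9] [37.6 39.3] 48.8 ang -131.5Traceback (most recent call last):
  File "<stdin>", line 2, in <module>
  File "h.py", line 50, in measure
    b=max(blobs(cv2.morphologyEx(yl.astype(np.uint8),cv2.MORPH_CLOSE,np.ones((7,7)))),key=lambda b:b[2]); cn=max(cv2.findContours(b[0].astype(np.uint8),0,2)[0],key=cv2.contourArea); u=cv2.minEnclosingCircle(cn)[0]
ValueError: max() iterable argument is empty
```

```bash
python3 - <<'E'
from h import *
p,d,P,M,i=wrist(); print(hsv(p)[145:172:4,288:318:6].tolist(), P[158,290],P[170,302])
E
sed -i 's/(abs(H\[...,0\]-26)<6)&(H\[...,1\]>150)&(H\[...,2\]>120)/(abs(H[...,0]-24)<7)\&(H[...,1]>140)\&(H[...,2]>120)/; s/&N&(P\[...,2\]>.105)/\&N\&(P[...,2]>.10)/' h.py
python3 -c "
from h import *
measure()"
```

```text
[[[23, 134, 230], [23, 129, 230], [23, 133, 236], [23, 127, 231], [22, 128, 225]], [[23, 132, 233], [23, 134, 236], [0, 17, 121], [20, 123, 193], [23, 130, 230]], [[23, 131, 235], [23, 137, 244], [115, 72, 113], [115, 70, 109], [23, 131, 233]], [[21, 133, 230], [24, 135, 236], [23, 139, 242], [116, 68, 109], [24, 132, 239]], [[17, 51, 136], [23, 136, 238], [115, 41, 112], [116, 41, 149], [23, 132, 234]], [[23, 135, 236], [116, 79, 110], [21, 31, 156], [116, 80, 108], [23, 132, 232]], [[23, 131, 224], [18, 49, 129], [10, 25, 124], [17, 49, 134], [23, 133, 228]]] [0.43624595 0.30140625 0.1188104 ] [0.42706123 0.31675021 0.11783243]
ends [[0.4637, 0.2506], [0.3807, 0.3564], [0.5698, 0.3337], [0.4869, 0.4397]] axis [0.4753 0.3451] r [0.0952 0.0953 0.0952 0.0953] ang [-97.  173.2  -6.8  83. ]
tab 811 [0.3988 0.2583] 0.0087 ang -131.39 rmax 0.135 arrow [([0.3992, 0.258], np.float64(-131.12))]
rect [399.1 258.8] [37.1 39.4] 48.8 ang -131.45Traceback (most recent call last):
  File "<string>", line 3, in <module>
    measure()
    ~~~~~~~^^
  File "h.py", line 50, in measure
    b=max(blobs(cv2.morphologyEx(yl.astype(np.uint8),cv2.MORPH_CLOSE,np.ones((7,7)))),key=lambda b:b[2]); cn=max(cv2.findContours(b[0].astype(np.uint8),0,2)[0],key=cv2.contourArea); u=cv2.minEnclosingCircle(cn)[0]
ValueError: max() iterable argument is empty
```

```bash
sed -i 's/(H\[...,1\]>140)/(H[...,1]>100)/' h.py
cat >> h.py <<'E'
def push(frm,to):
    env.movel(*pose(frm,.32),rate=.2); env.movel(*pose(frm,.150),rate=.15)
    F=arc(frm,to,rate=.02,step=6); env.pause(.4); arc(to,to-9,rate=.03); env.movel(*pose(to-9,.32),rate=.2); print('F',F.round(2),env.sense()['t'])
E
python3 - <<'E'
from h import *
measure(); push(164,183.8); measure()
E
```

```text
ends [[0.4638, 0.2508], [0.3809, 0.3566], [0.57, 0.3338], [0.4867, 0.4396]] axis [0.4754 0.3452] r [0.0951 0.0951 0.0953 0.0951] ang [-97.  173.1  -6.9  83.1]
tab 816 [0.3988 0.2584] 0.0088 ang -131.42 rmax 0.135 arrow [([0.3991, 0.258], np.float64(-131.18))]
rect [399.  258.9] [37.4 39.2] 48.8 ang -131.51
yellow px [299.7 157.9] [0.4264 0.3042] z 0.118 ang -140.02 r 0.0639 collar [np.float64(38.11), np.float64(-51.89), np.float64(-141.89), np.float64(128.11)]
F 1.65 22.9917
ends [[0.4805, 0.2501], [0.3804, 0.3399], [0.5707, 0.35], [0.4704, 0.4402]] axis [0.4755 0.345 ] r [0.0951 0.0953 0.0954 0.0952] ang [ -87.  -176.9    3.    93.1]
tab 788 [0.3989 0.2584] 0.0088 ang -131.46 rmax 0.135 arrow [([0.3992, 0.2581], np.float64(-131.26))]
rect [399.2 258.8] [37.  39.1] 48.9 ang -131.51
yellow px [298.6 157.9] [0.4344 0.2964] z 0.118 ang -130.19 r 0.0637 collar [np.float64(48.03), np.float64(-41.97), np.float64(-131.97), np.float64(138.03)]
```

```bash
python3 - <<'E'
from h import *
p=wrist()[0]; q,_=viewer.read_camera('side')
a=cv2.resize(p[60:300,140:400],(400,369)); b=cv2.resize(q[120:300,140:335],(400,369))
cv2.imwrite('pics/end.png',np.hstack([a,b])[:,:,::-1])
for n in ['yellow_jar','white_jar','black_jar','salt']: print(n,[(np.round(r['at'],3).tolist(),round(r['score'],2)) for r in tip_of('side',n)[:3]])
E
```

```text
yellow_jar [([0.686, 0.257, -0.001], 0.95), ([0.795, 0.298, -0.004], 0.91), ([0.436, 0.298, 0.021], 0.88)]
white_jar [([0.526, 0.306, 0.024], 0.66)]
black_jar [([0.433, 0.387, 0.026], 0.97)]
salt [([0.52, 0.392, 0.02], 0.83)]
```

View pics/end.png

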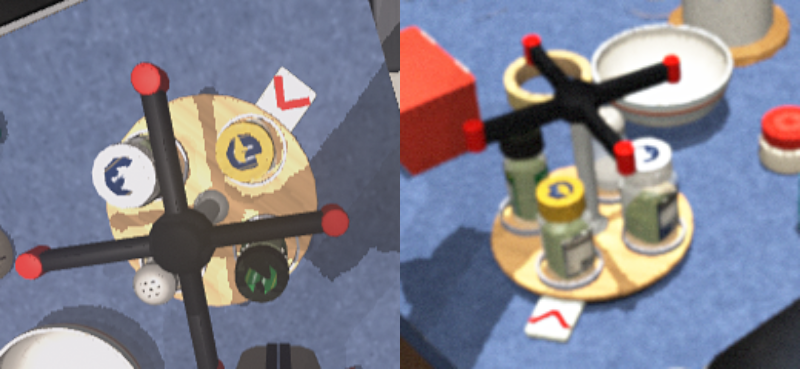

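The yellow jar, at (247,150) in the left crop, stands in line with the arrow. All four jars are upright in their collars and the hand is clear, so I'm handing it in.

```bash
python3 -c "
from h import *
print(workorder.finish_job())"
```

```text
the job is handed in; nothing more can be done
None
```

The yellow-capped jar stands at the front, within about 1.5 mm of the arrow line by my measurement, with all four jars upright in their collars; I handed the job in with the robot touching nothing, at about 23 s, and no verdict came back.

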